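# Stack the loaded cake tier on its base

### The job

The yellow cake tier was put down out of place on the blue stacking base. Slide it, without lifting it off the base, until its four corner posts drop into the four corner sockets, then press it down gently until it is fully home, with all four collars flat on the base. The ring cake must stay on the tier, and the timer and the spare cakes on the table must be left alone.

Things in the scene. Friction and masses are not known exactly. Their poses are not given: they have to be found in the camera images.
- sockets (a point): Blue stacking base, fixed; its flat top face is 42 mm above the table. Point: centre of its four sockets, on the top face. x points across it to the back stop, y to its left, z up. Top face: x -96 to +88 mm, y +/-116 mm. Sockets: 20 x 20 mm, square, edged with steel, centred at x +/-60, y +/-65 mm.
- stop_face (a point): Steel back stop of the base, a bar along y over the whole width. Point: middle of its face (x = +72 mm from the sockets' centre), on the plate; it is 27 mm high. A tier pushed with both rear collars against it has its posts in line with the sockets in x to about 1 mm; slid along it, the posts then drop in. Axes as the base's.
- plunger_level (a point): Centre of the sockets, 5 mm below the top face: here a sprung brass plunger juts from the inner wall of each socket, so a tier that has dropped in stops on them part-way, up to 12 mm short of home, and must be pressed home. That takes 5 to 20 N on the middle of one top rail, first one side, then the other, maybe more than once; it then stays down.
- tier_centre (a point): Yellow and steel tier, 0.4 to 0.65 kg. Point: midway between its four round posts (x +/-60, y +/-65 mm), level with the underside of the dark collars (22 mm across, 4 mm high). Axes as the base's once in place. At the start 18 mm above the plate, 14 to 24 mm short of its place in x, up to 36 mm off it in y either way, yaw off by up to 0.12 rad. Home: level with the plate.
- tier_foot (a point): Centre of the tier at the level of its feet's ends. Each post has an 18 mm foot below its collar, 16 mm thick, with a slimmer end, 11 mm thick and 3 mm long, and a 45 degree shoulder between. At the start the feet stand on the blue plate.
- tier_near_bar (a point): Middle of the outer face of the tier's front yellow bar, 71 mm from its centre towards -x. Such bars, 12 mm high, run round the deck at this height (10 mm above the collars' underside) and are the outermost parts; the side bars' faces are at y +/-76 mm. Push there, fingertips reaching below the bar: 2 to 7 N slides it if the fingers do not drag it down; above 40 N is too rough.
- tier_left_rail (a point): Middle of the top of the tier's left (+y) top rail, a yellow bar along x, 10 mm wide, at y = +65 mm, 70 mm above the collars' underside. Press down here; more than 40 N is too rough.
- tier_right_rail (a point): The same on the right (-y) top rail, at y = -65 mm.
- cake_centre (a point): A chocolate-chip ring cake, 80 mm across and 34 mm high, standing loose on the deck of the tier, 0.07 kg. This point is its centre, half-way up.
- timer: White kitchen timer lying on the table, 70 x 66 x 21 mm; not to be disturbed. Origin under its centre.
- spare_cake: Plain ring cake on the table beyond the base, 81 mm across, 34 mm high; not to be disturbed. Origin under its centre.
Mind the look-alikes: they are no part of the job. Leave any red look-alike of the part that bears cake_centre alone.

How it is judged (in metres and radians):
On the way:
1. the tier has dropped part-way into the sockets (z of tier_centre in the frame of sockets below 0.014 m and horizontal distance between tier_centre and sockets below 0.008 m and angle between tier_centre's own z axis and vertical below 0.1 rad), for 0.1 s.
At the end, for the whole second after the job is handed in: The tier stands at rest with its four posts in the sockets, pressed home (collars within 2 mm of the plate, centre within 5 mm, tilt below 0.025 rad), and the cake still lies flat on its deck (z of tier_centre in the frame of sockets below 0.002 m and horizontal distance between tier_centre and sockets below 0.005 m and angle between tier_centre's own z axis and vertical below 0.025 rad and angle between the x axis of tier_centre and the x axis of sockets, either way round below 0.06 rad and linear speed of tier below 0.02 m/s and horizontal distance between cake_centre and tier_centre below 0.045 m and z of cake_centre in the frame of tier_centre between 0.022 and 0.036 m and angle between cake_centre's own z axis and vertical below 0.15 rad); the robot touches nothing.
It fails at once if the tier is lifted off the base (more than 20 mm) (z of tier_centre in the frame of sockets above 0.038 m).
It fails at once if the tier is pushed or pressed with more than 40 N (contact force between the arm and tier above 40 N).
It fails at once if the timer or the nearest spare cake is shifted by more than 20 mm (distance of any of timer, spare_cake from where it was at the start of the episode above 0.02 m).
It also fails if it takes over 56 s, if anything falls off the work surface, if the arm or the gripper's body presses on something with over 40 N, if the wrist force passes 120 N, or if a joint passes its speed limit or range.

### The arm

A 6-joint arm with a two-finger parallel gripper is mounted at the origin on a cart in front of the work surface, level with it; the furniture and walls round the work are solid. World frame = base frame: x ahead of the robot, y to its left, z up, the work surface at z = 0. Lengths are in mm, angles in rad, forces in N, time in s.
With the tool pointing down it reaches from about 350 to 975 mm from the base axis. Payload 7.1 kg.
Tool frame: the origin (TCP) lies at the very end of the fingers, on their centre line; the grasp point (between the pads) lies 19 mm behind it; z points along the fingers, y is the line along which they close (so a half turn about z gives the same grasp; the last joint's range is limited). The gripper opens to 88 mm and grips with 3 to 60 N. Pads are 20 mm wide; open, the fingers measure 115 mm over their backs; the gripper's body (75 mm by 178 mm) begins 61 mm behind the grasp point.
Start: joints at [-1.306, 0.423, 1.63, -0, 1.089, -0.019], TCP at [175.022, -599.977, 222.675] pointing down, gripper open.
Joint ranges: [-3, 3], [-0.9, 2.11], [0.09, 2.58], [-1.31, 4.45], [0.11, 2.69], [-2.54, 2.54]. Speed limits (rad/s): [2.39, 2.39, 3.01, 3.14, 3.14, 3.14].

### API

Orientations are given as a rotation vector (axis times angle).
In Python, from workcell import * gives the robot as it stands.
- The arm moves only by the tool step_arm, never from a script. Its argument "deltas" is a list of rows, each a list of 3 entries, a list of its own where there are three numbers: the shift along the tool's x, y, z in units of 300 mm (1.0 is 300 mm), then the turn, a rotation vector about the tool's x, y, z in units of 1.5 rad (1.0 is 1.5 rad), then the gripper command: -1 is shut, 1 is fully open, values between are in proportion. In form: [[[dx, dy, dz], [rx, ry, rz], gripper], ...]. A call has 1 to 20 rows; each row is the pose to reach, as a shift and turn from the pose commanded when the call began, along the tool's axes at that moment; what a row does not reach only later rows make up. A row lasts 1/12 s, in which the tool goes at most 41.7 mm and 7.16 degrees, less where a joint would pass 70% of its speed; a pose out of reach is approached as far as the arm can. A call with a number of a shift or a turn outside -1 to 1 is refused whole. A call with a gripper value outside its range is refused whole. The fingers move at their own pace and stop on an object; the grip force is fixed at half the most. Time passes only in rows, so rows that repeat a pose let the fingers close. It gives the time, the measured TCP pose, the force, the opening and the grip force at its end, in the units of the state.
- get_obs(): the state, without advancing time (a new reading comes with each control period).
- get_image(name): name is "scene" or "top" or "wrist"; returns a dict with "pixels" (400x640x3 uint8, red, green, blue), "fx", "fy", "cx", "cy" (pixels), "T" (4x4, takes a point from camera to world coordinates). Camera axes: x right, y down, z forward; pixel columns grow to the right and rows downward; lengths in mm; the calibration is good to about 2 mm. A picture is of the moment at which its call begins. There is no depth.
- close_job(): hands the job in; it is judged then, once.
The state is a dict: "t": time; "qpos": joint angles; "qvel": joint speeds; "joint_torque": joint torques, N m; "ee_pos": TCP position; "orientation": TCP orientation; "ft_force": force on the tool from outside, world axes, zero at the start; "moment": the same for the moment, N m; "width": finger opening in mm; "grasp_force": force on a finger pad.
Only numpy, scipy, OpenCV 4.12 (cv2) and the standard library are available. Lean on these libraries where they do the work, as an engineer would, in place of code of your own. Each camera call takes 0.05 s, during which the arm holds its last target. There are 200 camera calls.

## Working session

There is one attempt and no reset: what is moved stays moved. The work goes in short steps, Python scripts to look and compute and a tool call to move; the robot and the scene stay as the last step left them, time stands still between calls to the robot, and variables do not carry over. Pictures are saved under pics/ and viewed, at most 10 in all, crops included, and the job is handed in when it is done.

Besides the shell and the picture viewer there is one more tool, called after ">>>" as a command line: name --argument value ..., lists and objects as JSON in quotes. step_arm: Moves the arm, as the interface text tells. Its arguments: {"type":"object","properties":{"deltas":{"type":"array","items":{"type":"array"}}},"required":["deltas"]}

```bash
mkdir -p pics
python3 - <<'E'
from workcell import *
import cv2,pickle,numpy as np
o=get_obs();print(o['t'],o['ee_pos'],o['orientation'],o['ft_force'])
for n in("scene","top"):
    g=get_image(n);pickle.dump(g,open(f'{n}0.pkl','wb'));cv2.imwrite(f'pics/{n}0.png',g['pixels'][:,:,::-1])
    print(n,g['fx'],g['cx'],g['cy'],np.round(g['T'],3).tolist())
E
```

```text
0.0 [ 174.90281452 -599.4525724   221.92553344] [-3.10853831e+00 -4.44110860e-01  3.03453667e-04] [ 0.85939467 -0.65307403  0.08095304]
scene 362.94373764641546 322.7955529997322 203.50358845741505 [[-0.725, -0.322, 0.609, -74.772], [-0.688, 0.363, -0.628, 726.836], [-0.019, -0.874, -0.485, 614.78], [0.0, 0.0, 0.0, 1.0]]
top 366.4968315615543 314.3123314617702 195.2806312388946 [[-0.008, -0.985, 0.172, 380.046], [-1.0, 0.004, -0.024, 101.16], [0.023, -0.172, -0.985, 1088.339], [0.0, 0.0, 0.0, 1.0]]
```

View pics/scene0.png

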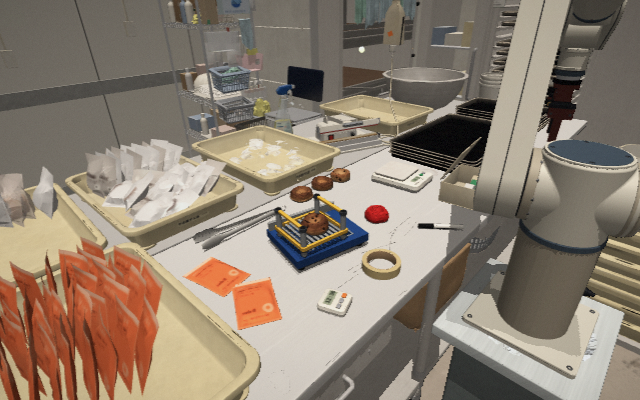

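View pics/top0.png

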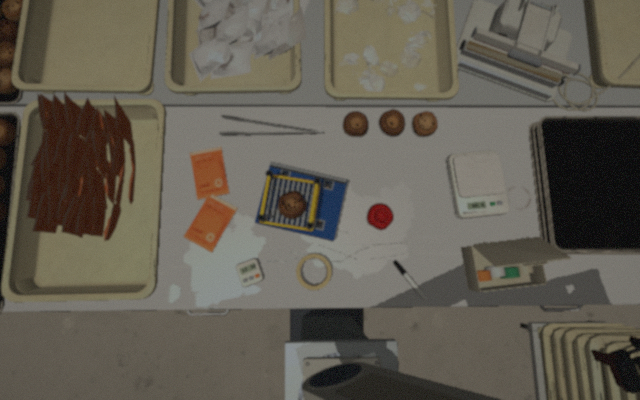

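The scene shows the base with its tier near (317,235). The top view has it near (303,202), the timer at (249,271), the red look-alike cake at (380,216), and three spares at (355–425,123). I'll enlarge both.

Run:
```python
import cv2,pickle
g=pickle.load(open('top0.pkl','rb'))['pixels'][:,:,::-1]
a=cv2.resize(g[150:250,240:365],None,fx=6,fy=6,interpolation=cv2.INTER_CUBIC);cv2.imwrite('pics/topc.png',a)
g=pickle.load(open('scene0.pkl','rb'))['pixels'][:,:,::-1]
a=cv2.resize(g[195:280,255:380],None,fx=6,fy=6,interpolation=cv2.INTER_CUBIC);cv2.imwrite('pics/scenec.png',a)
```

```text
(no output)
```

View pics/topc.png

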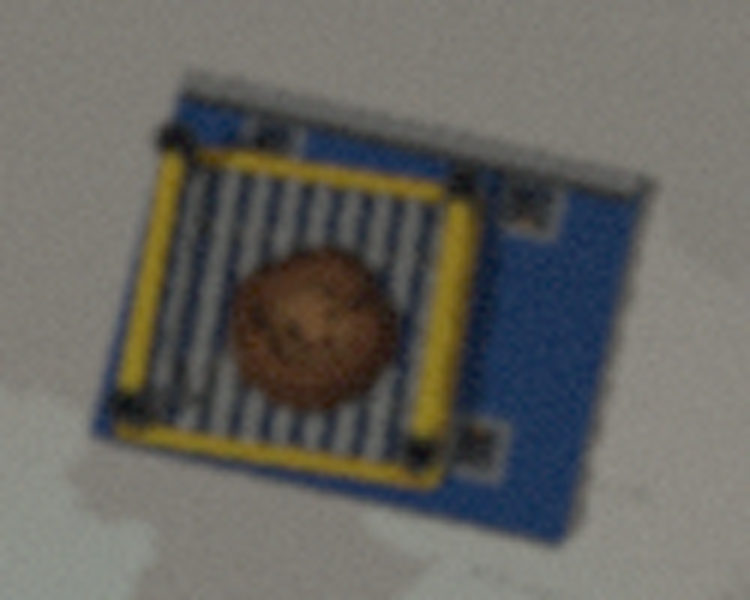

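View pics/scenec.png

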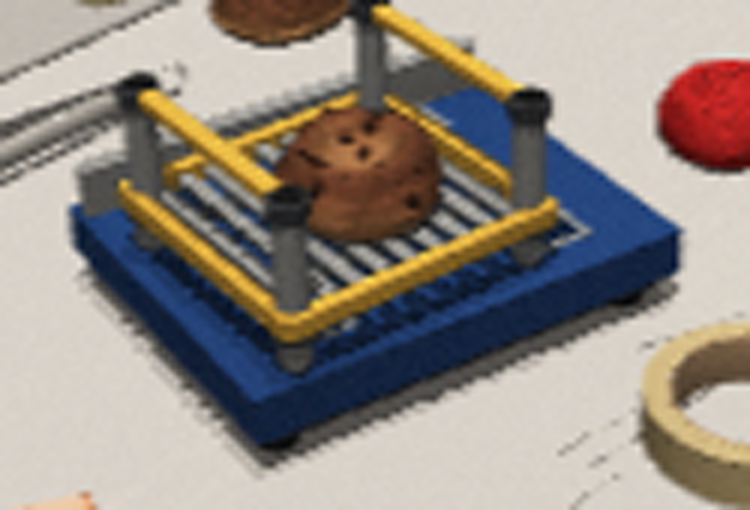

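The top crop shows the right sockets at crop (528,210) and (478,447), and the caps at (175,137), (462,185), (130,402) and (421,453). The scene crop shows the caps at (137,85), (370,8), (290,200) and (530,103). The brown chip cake on the tier is the one to carry: the red one at top (380,216) and the plain ones are off the tier. Next I'll fit both poses.

```bash
cat > h.py <<'E'
import numpy as np,pickle
from scipy.optimize import least_squares
def proj(g,P):
    T=np.linalg.inv(g['T']);c=np.atleast_2d(P)@T[:3,:3].T+T[:3,3]
    return np.c_[g['fx']*c[:,0]/c[:,2]+g['cx'],g['fy']*c[:,1]/c[:,2]+g['cy']]
def loc(p,L):
    c,s=np.cos(p[2]),np.sin(p[2]);L=np.asarray(L,float)
    return np.c_[p[0]+c*L[:,0]-s*L[:,1],p[1]+s*L[:,0]+c*L[:,1],L[:,2]]
def crop(uv,off,k=6): return (np.asarray(uv,float)+.5)/k-.5+off
def fit(obs,x0,dz=False):  # obs: list of (g,uv,L)
    def f(p):
        r=[]
        for g,uv,L in obs:
            L=np.array(L,float)
            if dz:L[:,2]+=p[3]
            r.append((proj(g,loc(p,L))-uv).ravel())
        return np.concatenate(r)
    s=least_squares(f,x0,loss='soft_l1');return s.x,f(s.x).reshape(-1,2)
E
python3 - <<'E'
from h import *
t=pickle.load(open('top0.pkl','rb'));s=pickle.load(open('scene0.pkl','rb'))
ot=[240,150];os_=[255,195]
bt=(t,crop([[95,437],[562,545],[528,210],[478,447]],ot),[[-96,116,42],[-96,-116,42],[60,-65,42],[-60,-65,42]])
bs=(s,crop([[75,210],[262,405],[680,235]],os_),[[88,116,42],[-96,116,42],[-96,-116,42]])
ct=(t,crop([[175,137],[462,185],[130,402],[421,453]],ot),[[60,65,132],[60,-65,132],[-60,65,132],[-60,-65,132]])
cs=(s,crop([[137,85],[370,8],[290,200],[530,103]],os_),[[60,65,132],[60,-65,132],[-60,65,132],[-60,-65,132]])
for nm,o in(('base',[bt]),('base',[bs]),('base',[bt,bs]),('tier',[ct]),('tier',[cs]),('tier',[ct,cs])):
    p,r=fit(o,[500,100,-.2]);print(nm,p.round(3),r.round(1).tolist())
p,r=fit([ct,cs],[500,100,-.2,0],True);print(p.round(3))
b,_=fit([bt,bs],[500,100,-.2]);p,_=fit([ct,cs],[500,100,-.2])
c,sn=np.cos(b[2]),np.sin(b[2]);d=p[:2]-b[:2];print('tier in base',c*d[0]+sn*d[1],-sn*d[0]+c*d[1],p[2]-b[2])
E
```

```text
base [ 5.51846e+02  1.12589e+02 -2.30000e-01] [[-1.0, 0.1], [0.6, 0.1], [0.4, -0.4], [-0.2, 0.2]]
base [ 5.47031e+02  1.13389e+02 -2.35000e-01] [[-0.6, -0.1], [-0.3, 0.2], [1.5, -0.5]]
base [ 5.50796e+02  1.12750e+02 -2.25000e-01] [[-1.0, 0.6], [0.7, 0.4], [0.3, -0.2], [-0.1, 0.4], [-1.3, -0.4], [-0.6, -0.4], [0.6, -1.4]]
tier [ 5.39005e+02  1.44725e+02 -1.66000e-01] [[0.1, 0.2], [0.4, -0.0], [-0.6, 0.2], [0.0, -0.4]]
tier [ 5.31082e+02  1.51072e+02 -1.63000e-01] [[-0.1, 0.5], [0.1, -0.9], [-0.4, 0.3], [0.4, -0.3]]
tier [ 5.37671e+02  1.45273e+02 -1.63000e-01] [[-0.2, 0.8], [0.1, 0.3], [-0.7, 0.8], [-0.1, 0.1], [-0.1, -1.1], [-0.1, -2.3], [-0.5, -1.6], [-0.1, -2.0]]
[ 5.39335e+02  1.44437e+02 -1.65000e-01 -6.20200e+00]
tier in base -20.049933842877067 28.775159178247282 0.062389229138720775
```

```bash
cat >> h.py <<'E'
from scipy.spatial.transform import Rotation as R
B=np.array([550.5,112.7,-0.228])
def goal(L,flip,tilt,base=B):
    """L tip point in base frame (z world); flip: tool yaw rel. base; tilt about tool-yaw frame y"""
    return loc(base,[L])[0], R.from_euler('z',base[2]+flip)*R.from_euler('y',tilt)*R.from_euler('x',np.pi)
def delta(o,p,r):
    r0=R.from_rotvec(o['orientation']);return (r0.inv().apply(p-o['ee_pos'])/300).round(3).tolist(),((r0.inv()*r).as_rotvec()/1.5).round(3).tolist()
def inb(p): # world -> base frame
    c,s=np.cos(B[2]),np.sin(B[2]);d=np.asarray(p)[:2]-B[:2];return np.array([c*d[0]+s*d[1],-s*d[0]+c*d[1],p[2]]).round(1)
E
python3 - <<'E'
from workcell import *
from h import *
o=get_obs();p,r=goal([-125,29,200],np.pi,.25)
print(p,delta(o,p,r))
E
```

```text
[435.28981204 169.20320868 200.        ] ([1.551, -2.217, 0.076], [-0.219, -0.058, -1.741])
```

>>> step_arm --deltas '[[[0.7,-1.0,0.03],[0,0,-0.6],0.36],[[0.7,-1.0,0.03],[0,0,-0.6],0.36],[[0.7,-1.0,0.03],[0,0,-0.6],0.36],[[0.7,-1.0,0.03],[0,0,-0.6],0.36],[[0.7,-1.0,0.03],[0,0,-0.6],0.36],[[0.7,-1.0,0.03],[0,0,-0.6],0.36],[[0.7,-1.0,0.03],[0,0,-0.6],0.36],[[0.7,-1.0,0.03],[0,0,-0.6],0.36],[[0.7,-1.0,0.03],[0,0,-0.6],0.36],[[0.7,-1.0,0.03],[0,0,-0.6],0.36]]'

```text
t: 0.93
ee_pos: [292.5, -248.2, 213.1]
orientation: [-2.601, -1.756, -0.001]
ft_force: [-0.6, -0.4, -0.2]
width: 59.6
grasp_force: 0.0
```

```bash
cat > n.py <<'E'
import sys
from workcell import *
from h import *
a=[float(eval(x)) for x in sys.argv[1:]]
o=get_obs();p,r=goal(a[:3],a[3],a[4])
print(round(o['t'],2),'base',inb(o['ee_pos']),'F',np.round(R.from_euler('z',-B[2]).apply(o['ft_force']),1),'w',round(o['width'],1),'q',np.round(o['qpos'],2),delta(o,p,r))
E
python3 n.py -125 29 200 np.pi .25
```

```text
0.93 base [-169.7 -409.9  213.1] F [-0.5 -0.5 -0.2] w 59.6 q [-0.74  0.07  2.14  0.    0.93 -0.35] ([1.468, -0.079, 0.047], [-0.144, -0.125, -1.144])
```

>>> step_arm --deltas '[[[0.85,-0.04,0.02],[-0.08,-0.07,-0.65],0.36],[[0.85,-0.04,0.02],[-0.08,-0.07,-0.65],0.36],[[0.85,-0.04,0.02],[-0.08,-0.07,-0.65],0.36],[[0.85,-0.04,0.02],[-0.08,-0.07,-0.65],0.36],[[0.85,-0.04,0.02],[-0.08,-0.07,-0.65],0.36],[[0.85,-0.04,0.02],[-0.08,-0.07,-0.65],0.36],[[0.85,-0.04,0.02],[-0.08,-0.07,-0.65],0.36],[[0.85,-0.04,0.02],[-0.08,-0.07,-0.65],0.36],[[0.85,-0.04,0.02],[-0.08,-0.07,-0.65],0.36]]'

```text
t: 1.68
ee_pos: [377.4, -11.6, 207.4]
orientation: [1.399, 2.642, -0.03]
ft_force: [0.3, -0.8, 0.6]
width: 60.1
grasp_force: 0.0
```

```bash
python3 n.py -125 29 200 np.pi .25
```

```text
1.68 base [-140.5 -160.2  207.4] F [ 0.5 -0.7  0.6] w 60.1 q [ 0.01  0.01  2.23 -0.13  0.78 -0.5 ] ([0.391, 0.498, -0.005], [-0.064, -0.054, -0.492])
```

>>> step_arm --deltas '[[[0.39,0.5,0],[-0.06,-0.05,-0.49],0.36],[[0.39,0.5,0],[-0.06,-0.05,-0.49],0.36],[[0.39,0.5,0],[-0.06,-0.05,-0.49],0.36],[[0.39,0.5,0],[-0.06,-0.05,-0.49],0.36],[[0.39,0.5,0],[-0.06,-0.05,-0.49],0.36],[[0.39,0.5,0],[-0.06,-0.05,-0.49],0.36],[[0.39,0.5,0],[-0.06,-0.05,-0.49],0.36],[[0.39,0.5,0],[-0.06,-0.05,-0.49],0.36],[[0.39,0.5,0],[-0.06,-0.05,-0.49],0.36]]'

```text
t: 2.43
ee_pos: [437.9, 166.6, 199.1]
orientation: [0.354, 2.88, -0.044]
ft_force: [0.2, 0.6, 0.7]
width: 59.7
grasp_force: 0.0
```

```bash
python3 n.py -122 29 54 np.pi .25
```

```text
2.43 base [-121.9   27.1  199.1] F [0.  0.6 0.7] w 59.7 q [ 0.44  0.15  2.11 -0.24  0.7  -0.72] ([0.116, 0.007, 0.469], [-0.003, -0.005, -0.011])
```

>>> step_arm --deltas '[[[0.12,0.01,0.46],[0,-0.01,-0.01],0.36],[[0.12,0.01,0.46],[0,-0.01,-0.01],0.36],[[0.12,0.01,0.46],[0,-0.01,-0.01],0.36],[[0.12,0.01,0.46],[0,-0.01,-0.01],0.36],[[0.12,0.01,0.46],[0,-0.01,-0.01],0.36],[[0.12,0.01,0.46],[0,-0.01,-0.01],0.36],[[0.12,0.01,0.46],[0,-0.01,-0.01],0.36],[[0.12,0.01,0.46],[0,-0.01,-0.01],0.36]]'

```text
t: 3.1
ee_pos: [438.2, 171.2, 58.3]
orientation: [0.324, 2.865, -0.046]
ft_force: [-0.1, -0.8, 0.3]
width: 60.0
grasp_force: 0.0
```

```bash
python3 n.py -95 29 54 np.pi .25
python3 - <<'E'
from workcell import *
import cv2
g=get_image('wrist')['pixels'];s=get_image('scene')['pixels']
s=cv2.resize(s[185:285,250:390],(640,457),interpolation=cv2.INTER_CUBIC)
cv2.imwrite('pics/w1.png',cv2.resize(s,None,fx=1,fy=1)[:,:,::-1])
E
```

```text
3.1 base [-122.7   31.6   58.3] F [ 0.1 -0.8  0.3] w 60.0 q [ 0.46  0.45  2.2  -0.52  0.34 -0.42] ([-0.085, -0.009, 0.038], [-0.001, 0.007, 0.002])
```

View pics/w1.png

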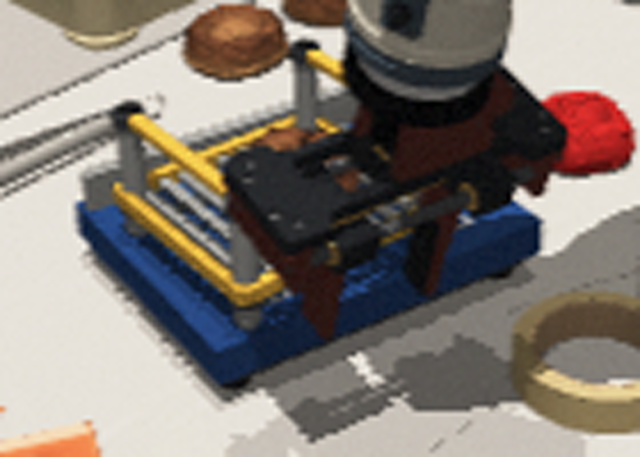

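The fingers stand just in front of the front bar (picture ~(325,300) and (430,280)), tips below it and clear of everything else. Now I'll push slowly.

>>> step_arm --deltas '[[[-0.02,-0.005,0.02],[0,0,0],0.36],[[-0.04,-0.009,0.027],[0,0,0],0.36],[[-0.05,-0.009,0.03],[0,0,0],0.36],[[-0.06,-0.009,0.032],[0,0,0],0.36],[[-0.07,-0.009,0.034],[0,0,0],0.36],[[-0.075,-0.009,0.036],[0,0,0],0.36],[[-0.08,-0.009,0.037],[0,0,0],0.36],[[-0.085,-0.009,0.038],[0,0,0],0.36],[[-0.085,-0.009,0.038],[0,0,0],0.36]]'

```text
t: 3.95
ee_pos: [463.1, 162.2, 51.9]
orientation: [0.321, 2.868, -0.049]
ft_force: [-1.2, 0.0, 0.3]
width: 59.9
grasp_force: 0.2
```

```bash
python3 n.py -82 29 54 np.pi .25
```

```text
3.95 base [-96.4  28.4  51.9] F [-1.1 -0.2  0.3] w 59.9 q [ 0.41  0.48  2.16 -0.48  0.34 -0.49] ([-0.048, 0.002, 0.005], [-0.002, 0.005, 0.004])
```

>>> step_arm --deltas '[[[-0.008,0,0.001],[0,0,0],0.36],[[-0.016,0,0.002],[0,0,0],0.36],[[-0.024,0,0.003],[0,0,0],0.36],[[-0.032,0,0.003],[0,0,0],0.36],[[-0.04,0,0.004],[0,0,0],0.36]]'

```text
t: 4.37
ee_pos: [474.9, 159.6, 54.0]
orientation: [0.321, 2.868, -0.048]
ft_force: [-1.4, 0.4, -0.9]
width: 59.7
grasp_force: 0.5
```

```bash
python3 n.py -76 29 54 np.pi .25
```

```text
4.37 base [-84.2  28.6  54. ] F [-1.4  0.1 -0.9] w 59.7 q [ 0.39  0.48  2.14 -0.46  0.35 -0.54] ([-0.027, 0.001, 0.007], [-0.002, 0.005, 0.004])
```

>>> step_arm --deltas '[[[-0.004,0,0.001],[0,0,0],0.36],[[-0.008,0,0.002],[0,0,0],0.36],[[-0.012,0,0.003],[0,0,0],0.36],[[-0.016,0,0.004],[0,0,0],0.36]]'

```text
t: 4.7
ee_pos: [479.5, 158.4, 54.0]
orientation: [0.321, 2.868, -0.048]
ft_force: [-1.6, 0.5, 0.1]
width: 59.8
grasp_force: 0.5
```

>>> step_arm --deltas '[[[-0.003,0,0.001],[0,0,0],0.36],[[-0.006,0,0.002],[0,0,0],0.36],[[-0.008,0,0.002],[0,0,0],0.36]]'

```text
t: 4.95
ee_pos: [481.3, 157.8, 53.7]
orientation: [0.322, 2.869, -0.049]
ft_force: [-4.5, 2.4, -1.0]
width: 59.5
grasp_force: 2.6
```

```bash
python3 n.py -70 29 54 np.pi .25
python3 - <<'E'
from workcell import *
import cv2,pickle
for n in('scene','top'):
    g=get_image(n);pickle.dump(g,open(n+'1.pkl','wb'))
    if n=='scene':cv2.imwrite('pics/s2.png',cv2.resize(g['pixels'][185:275,250:370],(720,540),interpolation=cv2.INTER_CUBIC)[:,:,::-1])
E
```

```text
4.95 base [-77.6  28.3  53.7] F [-5.   1.3 -1. ] w 59.5 q [ 0.38  0.49  2.12 -0.44  0.35 -0.56] ([-0.025, 0.002, 0.006], [-0.003, 0.004, 0.003])
```

View pics/s2.png

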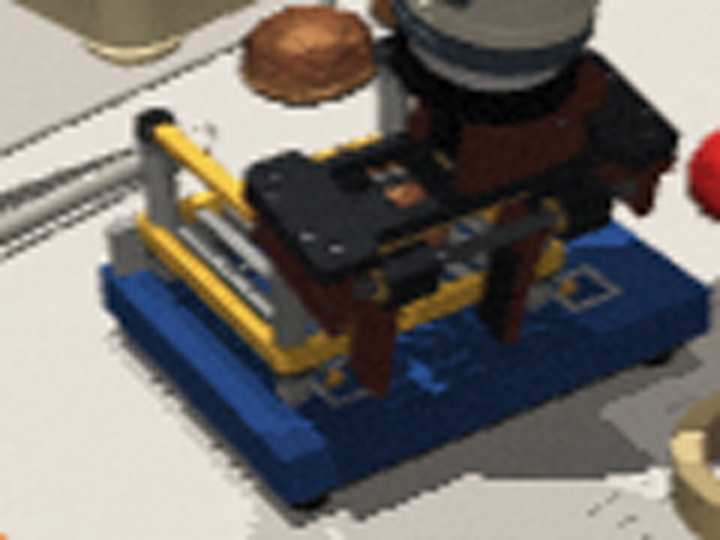

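The tier has slid back: its front posts now line up in x with the front sockets (picture (345,380), (585,290)), and it sits to the left of them. I'll push a bit further, until both rear collars seat.

>>> step_arm --deltas '[[[-0.003,0,0.001],[0,0,0],0.36],[[-0.006,0,0.002],[0,0,0],0.36],[[-0.006,0,0.002],[0,0,0],0.36]]'

```text
t: 5.3
ee_pos: [481.8, 157.0, 53.1]
orientation: [0.323, 2.871, -0.051]
ft_force: [-7.0, 3.4, 0.3]
width: 59.8
grasp_force: 4.2
```

>>> step_arm --deltas '[[[-0.003,0,0.001],[0,0,0],0.36],[[-0.006,0,0.002],[0,0,0],0.36],[[-0.006,0,0.002],[0,0,0],0.36]]'

```text
t: 5.55
ee_pos: [482.0, 156.2, 52.4]
orientation: [0.324, 2.873, -0.052]
ft_force: [-12.1, 5.3, 0.9]
width: 59.7
grasp_force: 6.4
```

```bash
python3 n.py -70 29 54 np.pi .25
```

```text
5.55 base [-76.5  26.9  52.4] F [-13.    2.5   0.9] w 59.7 q [ 0.38  0.49  2.12 -0.44  0.36 -0.57] ([-0.022, 0.007, 0.0], [-0.005, 0.001, 0.003])
```

```bash
for a in "-100 27 53 np.pi .25" "-105 30 180 np.pi .25" "-60 100 190 np.pi*0.7 .25" "0 138 180 np.pi/2 .25"; do python3 n.py $a | sed 's/.*\] (/(/'; done
```

```text
([0.075, 0.001, -0.021], [-0.005, 0.001, 0.003])
([-0.014, 0.007, -0.436], [-0.005, 0.001, 0.003])
([-0.169, 0.24, -0.432], [0.152, 0.004, 0.611])
([-0.355, 0.366, -0.351], [0.257, 0.005, 1.017])
```

>>> step_arm --deltas '[[[0.07,0,-0.02],[0,0,0],0.36],[[0.07,0,-0.02],[0,0,0],0.36],[[-0.01,0.01,-0.44],[0,0,0],0.36],[[-0.01,0.01,-0.44],[0,0,0],0.36],[[-0.01,0.01,-0.44],[0,0,0],0.36],[[-0.01,0.01,-0.44],[0,0,0],0.36],[[-0.17,0.24,-0.43],[0.15,0,0.61],0.36],[[-0.17,0.24,-0.43],[0.15,0,0.61],0.36],[[-0.17,0.24,-0.43],[0.15,0,0.61],0.36],[[-0.17,0.24,-0.43],[0.15,0,0.61],0.36],[[-0.17,0.24,-0.43],[0.15,0,0.61],0.36],[[-0.17,0.24,-0.43],[0.15,0,0.61],0.36],[[-0.17,0.24,-0.43],[0.15,0,0.61],0.36],[[-0.17,0.24,-0.43],[0.15,0,0.61],0.36],[[-0.35,0.37,-0.35],[0.25,0,1.0],0.36],[[-0.35,0.37,-0.35],[0.25,0,1.0],0.36],[[-0.35,0.37,-0.35],[0.25,0,1.0],0.36],[[-0.35,0.37,-0.35],[0.25,0,1.0],0.36],[[-0.35,0.37,-0.35],[0.25,0,1.0],0.36],[[-0.35,0.37,-0.35],[0.25,0,1.0],0.36]]'

```text
t: 7.22
ee_pos: [584.8, 249.1, 180.9]
orientation: [2.297, 1.869, -0.275]
ft_force: [-0.4, 0.2, -1.3]
width: 59.3
grasp_force: 0.0
```

```bash
python3 n.py 0 138 180 np.pi/2 .25;python3 n.py 0 138 54 np.pi/2 .25
python3 - <<'E'
from workcell import *
import cv2,pickle
g=get_image('top');pickle.dump(g,open('top2.pkl','wb'))
h=get_image('scene');pickle.dump(h,open('scene2.pkl','wb'))
a=cv2.resize(g['pixels'][150:250,240:365],(600,480),interpolation=cv2.INTER_CUBIC)
cv2.imwrite('pics/t3.png',a[:,:,::-1])
E
```

```text
7.22 base [  2.6 140.7 180.9] F [-0.4  0.1 -1.3] w 59.3 q [ 0.48  0.56  1.54 -0.22  1.21  0.78] ([-0.008, -0.009, 0.005], [0.013, -0.001, 0.014])
7.22 base [  2.6 140.7 180.9] F [-0.4  0.1 -1.3] w 59.3 q [ 0.48  0.56  1.54 -0.22  1.21  0.78] ([0.096, -0.015, 0.412], [0.013, -0.001, 0.014])
```

View pics/t3.png

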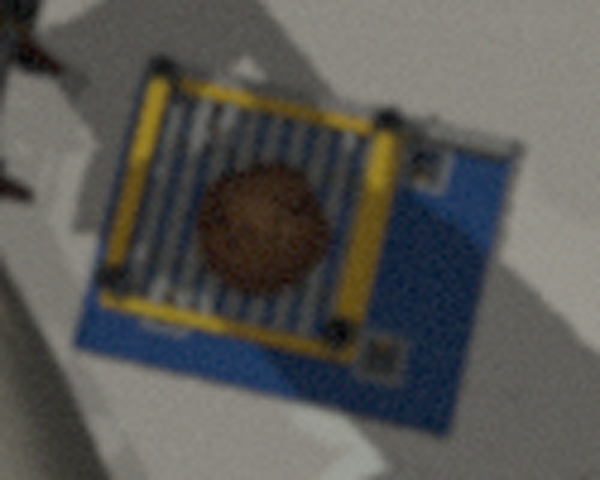

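The tier is square against the stop: caps at (165,70), (390,120), (112,278) and (338,330), right sockets at (430,168) and (381,357).

Run:
```python
from h import *
t=pickle.load(open('top2.pkl','rb'));ot=[240,150]
p,r=fit([(t,crop([[165,70],[390,120],[112,278],[338,330]],ot,4.8),[[60,65,132],[60,-65,132],[-60,65,132],[-60,-65,132]])],[550,140,-.2])
print(p.round(3),inb([*p[:2],0]),r.round(1).tolist())
p,r=fit([(t,crop([[430,168],[381,357]],ot,4.8),[[60,-65,42],[-60,-65,42]])],[550,140,-.2]);print(p,r.round(1).tolist())
```

```text
[ 5.59002e+02  1.37121e+02 -2.34000e-01] [ 2.8 25.7  0. ] [[-0.3, -0.1], [0.0, 0.3], [-0.4, -0.3], [0.8, 0.1]]
[ 5.53724120e+02  1.10471111e+02 -2.63525123e-01] [[0.0, -0.2], [-0.0, 0.2]]
```

>>> step_arm --deltas '[[[0.1,-0.01,0.41],[0.01,0,0.01],0.36],[[0.1,-0.01,0.41],[0.01,0,0.01],0.36],[[0.1,-0.01,0.41],[0.01,0,0.01],0.36],[[0.1,-0.01,0.41],[0.01,0,0.01],0.36],[[0.1,-0.01,0.41],[0.01,0,0.01],0.36],[[0.1,-0.01,0.41],[0.01,0,0.01],0.36]]'

```text
t: 7.82
ee_pos: [582.6, 248.8, 56.7]
orientation: [2.314, 1.861, -0.286]
ft_force: [0.2, 1.1, 0.3]
width: 59.7
grasp_force: 0.0
```

```bash
python3 n.py 0 115 54 np.pi/2 .25
```

```text
7.82 base [  0.5 139.9  56.7] F [-0.   1.1  0.3] w 59.7 q [ 0.48  0.72  1.58 -0.23  1.01  0.83] ([-0.078, -0.003, 0.029], [0.004, -0.001, 0.007])
```

>>> step_arm --deltas '[[[-0.03,0,0.015],[0,0,0],0.36],[[-0.06,0,0.025],[0,0,0],0.36],[[-0.075,0,0.029],[0,0,0],0.36],[[-0.085,0,0.031],[0,0,0],0.36],[[-0.093,0,0.033],[0,0,0],0.36],[[-0.101,0,0.035],[0,0,0],0.36],[[-0.109,0,0.037],[0,0,0],0.36],[[-0.117,0,0.039],[0,0,0],0.36]]'

```text
t: 8.48
ee_pos: [573.8, 212.3, 52.3]
orientation: [2.316, 1.86, -0.288]
ft_force: [0.0, 1.4, 0.0]
width: 59.7
grasp_force: 0.6
```

>>> step_arm --deltas '[[[-0.008,0,0.002],[0,0,0],0.36],[[-0.016,0,0.004],[0,0,0],0.36],[[-0.024,0,0.006],[0,0,0],0.36],[[-0.03,0,0.008],[0,0,0],0.36]]'

```text
t: 8.82
ee_pos: [571.5, 202.9, 52.0]
orientation: [2.316, 1.86, -0.289]
ft_force: [-0.6, 1.9, -0.5]
width: 59.8
grasp_force: 0.6
```

```bash
python3 n.py 0 84 54 np.pi/2 .25
```

```text
8.82 base [ 0.1 92.6 52. ] F [-1.   1.7 -0.5] w 59.8 q [ 0.42  0.69  1.66 -0.25  0.96  0.8 ] ([-0.03, -0.001, 0.001], [0.003, -0.0, 0.007])
```

>>> step_arm --deltas '[[[-0.004,0,0.001],[0,0,0],0.36],[[-0.008,0,0.001],[0,0,0],0.36],[[-0.012,0,0.001],[0,0,0],0.36],[[-0.015,0,0.001],[0,0,0],0.36],[[-0.018,0,0.001],[0,0,0],0.36]]'

```text
t: 9.23
ee_pos: [570.5, 197.8, 53.2]
orientation: [2.316, 1.86, -0.289]
ft_force: [0.3, -0.7, -0.4]
width: 59.7
grasp_force: 0.0
```

>>> step_arm --deltas '[[[-0.003,0,0.001],[0,0,0],0.36],[[-0.006,0,0.001],[0,0,0],0.36],[[-0.009,0,0.001],[0,0,0],0.36]]'

```text
t: 9.48
ee_pos: [569.9, 195.2, 53.6]
orientation: [2.316, 1.86, -0.289]
ft_force: [-0.2, 0.3, -0.7]
width: 59.7
grasp_force: 0.7
```

```bash
python3 n.py 0 82 53 np.pi/2 .25
```

```text
9.48 base [ 0.3 84.8 53.6] F [-0.2  0.3 -0.7] w 59.7 q [ 0.41  0.68  1.67 -0.25  0.95  0.79] ([-0.008, -0.001, 0.004], [0.003, -0.0, 0.007])
```

>>> step_arm --deltas '[[[-0.003,0,0.002],[0,0,0],0.36],[[-0.006,0,0.003],[0,0,0],0.36],[[-0.006,0,0.003],[0,0,0],0.36]]'

```text
t: 9.73
ee_pos: [569.5, 193.3, 53.2]
orientation: [2.316, 1.86, -0.289]
ft_force: [0.4, 1.5, 0.1]
width: 59.6
grasp_force: 0.5
```

>>> step_arm --deltas '[[[-0.003,0,0.001],[0,0,0],0.36],[[-0.006,0,0.001],[0,0,0],0.36],[[-0.006,0,0.001],[0,0,0],0.36]]'

```text
t: 9.98
ee_pos: [569.6, 192.7, 53.4]
orientation: [2.318, 1.86, -0.286]
ft_force: [-0.3, 5.7, 0.2]
width: 59.6
grasp_force: 2.9
```

```bash
python3 n.py 0 82 53 np.pi/2 .25
python3 - <<'E'
from workcell import *
import cv2
g=get_image('scene')
cv2.imwrite('pics/s4.png',cv2.resize(g['pixels'][185:275,250:370],(720,540),interpolation=cv2.INTER_CUBIC)[:,:,::-1])
E
```

```text
9.98 base [ 0.5 82.3 53.4] F [-1.6  5.5  0.2] w 59.6 q [ 0.41  0.68  1.67 -0.25  0.95  0.79] ([-0.001, -0.002, 0.002], [0.003, -0.002, 0.006])
```

View pics/s4.png

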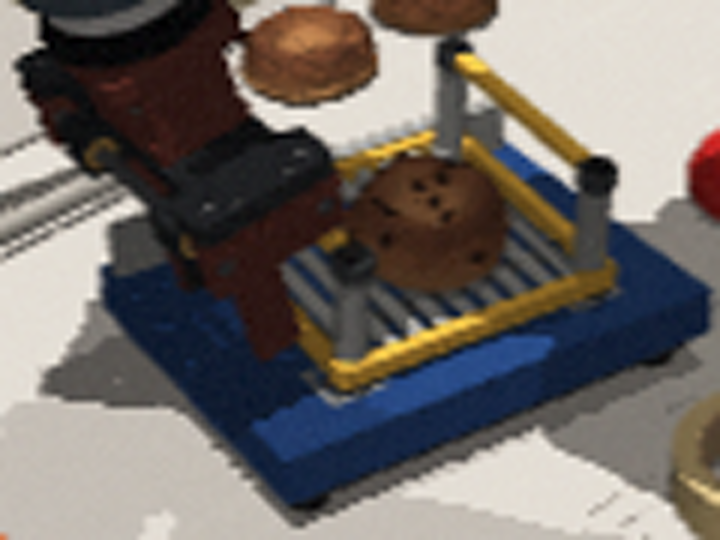

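The tier has dropped in: its front bar now sits close over the plate at (480,335), and the cake is still on the deck. I'll back away and go over the left rail.

```bash
for a in "0 110 56 np.pi/2 .25" "0 125 185 np.pi/2 .25" "2 65 150 np.pi/2 0"; do python3 n.py $a | sed 's/.*\] (/(/'; done
```

```text
([0.088, -0.001, -0.031], [0.003, -0.002, 0.006])
([0.031, 0.001, -0.46], [0.003, -0.002, 0.006])
([-0.135, 0.005, -0.298], [0.003, 0.165, 0.007])
```

>>> step_arm --deltas '[[[0.09,0,-0.03],[0,0,0],0.36],[[0.09,0,-0.03],[0,0,0],0.36],[[0.03,0,-0.46],[0,0,0],-1],[[0.03,0,-0.46],[0,0,0],-1],[[0.03,0,-0.46],[0,0,0],-1],[[0.03,0,-0.46],[0,0,0],-1],[[0.03,0,-0.46],[0,0,0],-1],[[-0.135,0.005,-0.3],[0,0.165,0.006],-1],[[-0.135,0.005,-0.3],[0,0.165,0.006],-1],[[-0.135,0.005,-0.3],[0,0.165,0.006],-1],[[-0.135,0.005,-0.3],[0,0.165,0.006],-1],[[-0.135,0.005,-0.3],[0,0.165,0.006],-1],[[-0.135,0.005,-0.3],[0,0.165,0.006],-1]]'

```text
t: 11.12
ee_pos: [567.1, 175.4, 150.1]
orientation: [2.454, 1.955, -0.001]
ft_force: [-0.7, 0.0, 0.3]
width: 0.3
grasp_force: 0.0
```

```bash
python3 n.py 2 65 128 np.pi/2 0
python3 - <<'E'
from workcell import *
import cv2,pickle
for n in('scene','top'):
    g=get_image(n);pickle.dump(g,open(n+'5.pkl','wb'))
E
```

```text
11.12 base [  2.   64.9 150.1] F [-0.6 -0.1  0.3] w 0.3 q [ 0.28  0.47  1.75 -0.    0.92  0.51] ([0.001, -0.0, 0.074], [0.002, 0.002, 0.002])
```

>>> step_arm --deltas '[[[0,0,0.04],[0,0,0],-1],[[0,0,0.075],[0,0,0],-1],[[0,0,0.085],[0,0,0],-1],[[0,0,0.09],[0,0,0],-1],[[0,0,0.095],[0,0,0],-1],[[0,0,0.095],[0,0,0],-1]]'

```text
t: 11.72
ee_pos: [566.7, 174.7, 121.6]
orientation: [2.455, 1.955, -0.001]
ft_force: [0.7, 0.1, -0.5]
width: 0.1
grasp_force: 0.0
```

>>> step_arm --deltas '[[[0,0,0.003],[0,0,0],-1],[[0,0,0.006],[0,0,0],-1],[[0,0,0.009],[0,0,0],-1]]'

```text
t: 11.97
ee_pos: [567.3, 174.8, 119.8]
orientation: [2.455, 1.954, 0.002]
ft_force: [-0.6, -0.7, 5.3]
width: 0.2
grasp_force: 3.1
```

>>> step_arm --deltas '[[[0,0,0.004],[0,0,0],-1],[[0,0,0.008],[0,0,0],-1],[[0,0,0.008],[0,0,0],-1]]'

```text
t: 12.22
ee_pos: [568.9, 175.3, 118.6]
orientation: [2.454, 1.953, 0.007]
ft_force: [1.9, 0.6, 6.1]
width: 0.9
grasp_force: 3.3
```

>>> step_arm --deltas '[[[0,0,0.003],[0,0,0],-1],[[0,0,0.005],[0,0,0],-1],[[0,0,0.005],[0,0,0],-1]]'

```text
t: 12.47
ee_pos: [569.7, 175.6, 117.8]
orientation: [2.453, 1.953, 0.01]
ft_force: [2.2, 1.9, 9.0]
width: 0.4
grasp_force: 4.7
```

>>> step_arm --deltas '[[[0,0,0.004],[0,0,0],-1],[[0,0,0.008],[0,0,0],-1],[[0,0,0.008],[0,0,0],-1]]'

```text
t: 12.72
ee_pos: [570.7, 176.0, 115.9]
orientation: [2.453, 1.952, 0.013]
ft_force: [2.7, 2.5, 9.0]
width: 0.3
grasp_force: 5.0
```

>>> step_arm --deltas '[[[0,0,0.004],[0,0,0],-1],[[0,0,0.008],[0,0,0],-1],[[0,0,0.008],[0,0,0],-1]]'

```text
t: 12.97
ee_pos: [570.1, 175.8, 113.0]
orientation: [2.453, 1.953, 0.011]
ft_force: [2.7, 1.3, 7.1]
width: 0.7
grasp_force: 3.5
```

>>> step_arm --deltas '[[[0,0,0.004],[0,0,0],-1],[[0,0,0.008],[0,0,0],-1],[[0,0,0.008],[0,0,0],-1]]'

```text
t: 13.22
ee_pos: [570.4, 175.7, 111.5]
orientation: [2.453, 1.952, 0.012]
ft_force: [0.5, 1.3, 16.5]
width: 0.5
grasp_force: 8.4
```

>>> step_arm --deltas '[[[0,0,0.003],[0,0,0],-1],[[0,0,0.005],[0,0,0],-1],[[0,0,0.005],[0,0,0],-1]]'

```text
t: 13.47
ee_pos: [570.7, 176.1, 111.2]
orientation: [2.453, 1.952, 0.014]
ft_force: [-1.7, 2.1, 25.8]
width: 0.8
grasp_force: 12.7
```

```bash
for a in "2 65 160 np.pi/2 0" "2 -65 160 np.pi/2 0"; do python3 n.py $a;done
```

```text
13.47 base [  5.4  66.4 111.2] F [-2.1  1.7 25.8] w 0.8 q [ 0.28  0.52  1.77 -0.    0.84  0.51] ([-0.004, -0.009, -0.163], [0.007, -0.002, 0.001])
13.47 base [  5.4  66.4 111.2] F [-2.1  1.7 25.8] w 0.8 q [ 0.28  0.52  1.77 -0.    0.84  0.51] ([-0.437, -0.01, -0.164], [0.007, -0.002, 0.001])
```

The left side is home, at z about 111 with the stop felt firmly. Now the right rail.

>>> step_arm --deltas '[[[0,0,-0.17],[0,0,0],-1],[[0,0,-0.17],[0,0,0],-1],[[-0.435,-0.01,-0.17],[0,0,0],-1],[[-0.435,-0.01,-0.17],[0,0,0],-1],[[-0.435,-0.01,-0.17],[0,0,0],-1],[[-0.435,-0.01,-0.17],[0,0,0],-1],[[-0.435,-0.01,-0.17],[0,0,0],-1],[[-0.435,-0.01,-0.17],[0,0,0],-1]]'

```text
t: 14.13
ee_pos: [535.0, 48.2, 158.3]
orientation: [2.456, 1.952, 0.002]
ft_force: [0.4, 0.1, 0.2]
width: 0.1
grasp_force: 0.0
```

```bash
python3 n.py 2 -65 126 np.pi/2 0
```

```text
14.13 base [ -0.5 -66.3 158.3] F [0.3 0.2 0.2] w 0.1 q [ 0.07  0.38  1.87 -0.    0.88  0.3 ] ([0.005, 0.008, 0.108], [0.002, 0.001, 0.0])
```

>>> step_arm --deltas '[[[0,0.005,0.06],[0,0,0],-1],[[0,0.005,0.1],[0,0,0],-1],[[0,0.005,0.108],[0,0,0],-1],[[0,0.005,0.114],[0,0,0],-1],[[0,0.005,0.12],[0,0,0],-1],[[0,0.005,0.124],[0,0,0],-1]]'

```text
t: 14.63
ee_pos: [536.7, 48.4, 121.5]
orientation: [2.453, 1.955, 0.001]
ft_force: [-0.5, 0.2, 4.0]
width: 0.7
grasp_force: 2.1
```

>>> step_arm --deltas '[[[0,0,0.004],[0,0,0],-1],[[0,0,0.008],[0,0,0],-1],[[0,0,0.01],[0,0,0],-1]]'

```text
t: 14.88
ee_pos: [536.7, 48.1, 118.4]
orientation: [2.454, 1.954, 0.002]
ft_force: [0.2, 0.1, 0.7]
width: 0.7
grasp_force: 0.2
```

>>> step_arm --deltas '[[[0,0,0.004],[0,0,0],-1],[[0,0,0.007],[0,0,0],-1],[[0,0,0.007],[0,0,0],-1]]'

```text
t: 15.13
ee_pos: [536.0, 47.9, 115.5]
orientation: [2.455, 1.954, -0.0]
ft_force: [-1.1, 0.3, 0.6]
width: 0.5
grasp_force: 0.0
```

>>> step_arm --deltas '[[[0,0,0.004],[0,0,0],-1],[[0,0,0.008],[0,0,0],-1],[[0,0,0.011],[0,0,0],-1]]'

```text
t: 15.38
ee_pos: [536.0, 47.8, 112.2]
orientation: [2.455, 1.954, -0.0]
ft_force: [-0.8, -0.8, 6.4]
width: 0.6
grasp_force: 3.5
```

>>> step_arm --deltas '[[[0,0,0.003],[0,0,0],-1],[[0,0,0.006],[0,0,0],-1],[[0,0,0.007],[0,0,0],-1]]'

```text
t: 15.63
ee_pos: [536.2, 47.7, 111.9]
orientation: [2.455, 1.954, -0.0]
ft_force: [-7.1, -0.2, 23.3]
width: 0.8
grasp_force: 11.4
```

Right is home too. Pressing it may have raised the left side, so I'll check that by touch.

>>> step_arm --deltas '[[[0,0,-0.16],[0,0,0],-1],[[0,0,-0.16],[0,0,0],-1],[[0.435,0,-0.16],[0,0,0],-1],[[0.435,0,-0.16],[0,0,0],-1],[[0.435,0,-0.16],[0,0,0],-1],[[0.435,0,-0.16],[0,0,0],-1],[[0.435,0,-0.16],[0,0,0],-1],[[0.435,0,-0.16],[0,0,0],-1]]'

```text
t: 16.3
ee_pos: [564.7, 174.9, 157.6]
orientation: [2.454, 1.956, -0.002]
ft_force: [-0.2, -1.0, 0.0]
width: 0.4
grasp_force: 0.0
```

```bash
python3 n.py 2 65 116 np.pi/2 0
```

```text
16.3 base [ -0.2  63.8 157.6] F [-0.  -1.1  0. ] w 0.4 q [ 0.28  0.46  1.75 -0.    0.93  0.51] ([0.004, 0.007, 0.139], [0.001, 0.002, 0.002])
```

>>> step_arm --deltas '[[[0,0,0.08],[0,0,0],-1],[[0,0,0.118],[0,0,0],-1],[[0,0,0.125],[0,0,0],-1],[[0,0,0.132],[0,0,0],-1],[[0,0,0.138],[0,0,0],-1],[[0,0,0.142],[0,0,0],-1]]'

```text
t: 16.8
ee_pos: [565.7, 174.6, 115.8]
orientation: [2.456, 1.953, 0.001]
ft_force: [0.0, -0.2, 0.1]
width: 0.2
grasp_force: 0.0
```

>>> step_arm --deltas '[[[0,0,0.004],[0,0,0],-1],[[0,0,0.008],[0,0,0],-1],[[0,0,0.012],[0,0,0],-1]]'

```text
t: 17.05
ee_pos: [565.7, 175.1, 112.2]
orientation: [2.455, 1.954, 0.001]
ft_force: [-0.8, 0.3, 9.8]
width: 0.4
grasp_force: 5.5
```

>>> step_arm --deltas '[[[0,0,0.004],[0,0,0],-1],[[0,0,0.005],[0,0,0],-1]]'

```text
t: 17.22
ee_pos: [565.8, 175.2, 112.0]
orientation: [2.455, 1.954, 0.001]
ft_force: [-4.7, -1.5, 16.3]
width: 0.6
grasp_force: 8.1
```

>>> step_arm --deltas '[[[0,0,-0.2],[0,0,0],-1],[[0,0,-0.2],[0,0,0],-1],[[0.6,0,-0.4],[0,0,0],-1],[[0.6,0,-0.4],[0,0,0],-1],[[0.6,0,-0.4],[0,0,0],-1],[[0.6,0,-0.4],[0,0,0],-1],[[0.6,0,-0.4],[0,0,0],-1],[[0.6,0,-0.4],[0,0,0],-1]]'

```text
t: 17.88
ee_pos: [606.8, 355.9, 232.1]
orientation: [2.452, 1.959, 0.009]
ft_force: [0.1, -0.5, 0.2]
width: 0.6
grasp_force: 0.0
```

Run:
```python
from workcell import *
import cv2,numpy as np
a=[cv2.resize(get_image('scene')['pixels'][195:275,255:370],(690,300)),cv2.resize(get_image('top')['pixels'][150:250,230:460],(690,300))]
cv2.imwrite('pics/fin.png',np.vstack(a)[:,:,::-1])
```

```text
(no output)
```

View pics/fin.png

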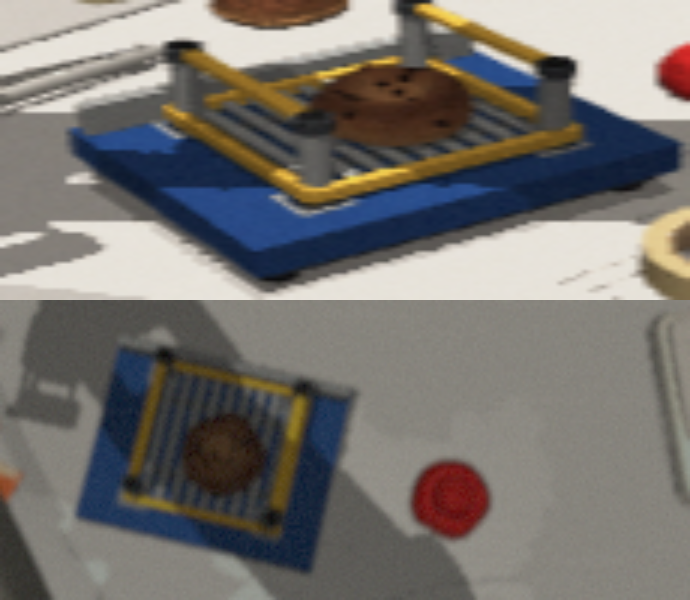

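The tier sits square and flat in the sockets, with the socket rims just showing round its corners at (315,200) and (565,150). The cake is on the deck and the arm is clear.

```bash
python3 -c "
from workcell import *
print(close_job())"
```

```text
the job is handed in; nothing more can be done
None
```

The tier is in its four sockets and pressed home on both sides, with the ring cake still on its deck and nothing else touched. I handed the job in at about 18 s, and the interface gave no verdict.

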